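# Slide the tray onto the middle rails of the drying rack

## Task

Pick up the large shallow steel tray by its handle and slide it into the drying rack on the middle of the three rail pairs, until it is fully home at the back, then let go and move clear. Leave the small deep caddy where it is.

Things in the scene. Friction and masses are not known exactly. Their poses are not given: they have to be found in the camera images.
- tray: Large shallow stainless tray on the table: 150 mm along its x, 200 mm along its y (the slide direction), rim 14 mm high, walls and floor 4 mm, about 0.4 kg. Origin: centre of the underside, z up. The same either way round. A bridge handle stands at its centre, over the centre of mass.
- tray_handle (a point): Centre of the tray's handle bar, 64 mm above the tray's underside; axes as the tray's. Steel bar 70 mm long along x, 12 mm thick along y, 16 mm high, on two 8 mm posts at x = -30 and +30 mm; open below the bar, between the posts, down to the tray's floor.
- rails_mid: Middle of 3 rail pairs in a fixed open-topped rack 215 mm high. Origin: level with the ledge tops, where a tray fully home has its origin. +y: slide-in direction. Ledges 4 mm thick, 116 mm apart; side webs 22 mm high, 166 mm apart, flared at the front end (y -138 mm); back stop at y +102, 18 mm high. Lower pair 40-85 mm below, upper 45-100 mm above; between ledges free for the handle from above.
- caddy: Small deep steel caddy with the same kind of bridge handle, to be left alone: 100 mm along x, 140 mm along y, box 46 mm high, handle top 80 mm high. Origin: centre of the underside.

How it is judged:
By the outcome, as a careful person would: the job done as asked, in the order asked, and still so for the second after the job is handed in, with the robot touching nothing.
It also fails if it takes over 48 s, if anything falls off the work surface, if the arm or the gripper's body presses on something with over 40 N, if the wrist force passes 120 N, or if a joint passes its speed limit or range.

## Robot

A 6-joint arm with a two-finger parallel gripper is mounted at the origin on the work surface. World frame = base frame: x ahead of the robot, y to its left, z up, the work surface at z = 0. Lengths are in m, angles in rad, forces in N, time in s.
With the tool pointing down it reaches from about 0.3 to 0.775 m from the base axis. Payload 14.6 kg.
Tool frame: the origin (TCP) lies midway between the tips of the shut fingers; the grasp point (between the pads) lies 19 mm behind it; x points along the fingers, y is the direction in which the jaws open and shut, and the axes are right-handed (so a half turn about x gives the same grasp; the last joint's range is limited). The gripper opens to 94 mm and grips with 3 to 60 N. Pads are 16 mm wide; open, the fingers measure 119 mm over their backs; the gripper's body (75 mm by 177 mm) begins 78 mm behind the grasp point.
Start: joints at [1.122, 0.3, 1.521, -0, 1.321, -0.067], TCP at [0.205, 0.51, 0.168] pointing down, gripper open.
Joint ranges: [-3.03, 3.03], [-0.79, 2.21], [0.23, 2.52], [-1.04, 4.18], [0, 3.07], [-2.55, 2.55]. Speed limits (rad/s): [2.22, 2.22, 2.57, 3.14, 3.14, 3.14].

## Interface

Orientations are given as a unit quaternion [w, x, y, z].
In Python, from bench import status, camera, ctrl, spot_in, silhouettes, spot_point gives the robot as it stands.
- The arm moves only by the shell command python3 -m jog 'ROWS' [OPENING]. ROWS is text: rows parted by semicolons, each of 6 numbers parted by spaces: the shift along the tool's x, y, z in cm, then the turn, a rotation vector about the tool's x, y, z in rad. In form: dx dy dz ax ay az; .... A call has exactly 5 rows; each row is the pose to reach, as a shift and turn from the pose commanded when the call began, along the tool's axes at that moment; what a row does not reach only later rows make up. A row lasts 1/8 s, in which the tool goes at most 62.5 mm and 10.7 degrees, less where a joint would pass 70% of its speed; a pose out of reach is approached as far as the arm can. A call with a gripper value outside its range is refused whole. OPENING is the opening, from 0 (shut) to 1 (fully open), set as the call begins (- or left out, the last holds). The fingers move at their own pace and stop on an object; the grip force is fixed at half the most. Time passes only in rows, so rows that repeat a pose let the fingers close, or fill a call up. It gives the time, the measured TCP pose, the force and the opening at its end, in the units of the state.
- status.get_obs(): the state, without advancing time (a new reading comes with each control period).
- camera(name): name is "scene" or "side" or "wrist"; returns a dict with "frame" (400x640x3 uint8, red, green, blue), "vertical_fov" (degrees; the focal length in pixels is half the picture's height over the tangent of half this angle, whatever the lens; pixels are square), "cx", "cy" (the principal point, pixels), "T" (4x4, takes a point from camera to world coordinates); the wrist camera has in their place "tool_from_camera" (4x4, takes a point from camera to tool coordinates, whose origin is the TCP and whose axes are the tool frame's). Camera axes: x right, y down, z forward; pixel columns grow to the right and rows downward; lengths in m; the calibration is good to about 2 mm. A picture is of the moment at which its call begins: read the wrist's pose just before it. There is no depth.
- ctrl.job_done(): hands the job in, once; it reports no verdict.
Trained networks look in a picture, given as the dict that the camera call returned (one of the last four; its "shot" number tells which), for a name from the list of things; names that differ only in an ending like _2 or _b are one class to them, and where a whole thing is asked for, a point or a joint stands for the part that bears it (a point fixed in the world has none). Each returns a list of dicts, best first, with "p" (0 to 1); they miss things now and then, are a little off and sometimes report something else, mostly with a low value. They report only what shows in the picture. A call takes as long as a camera call.
- spot_in(picture, name): "box" ([left, top, right, bottom] in pixels, round what is visible of it).
- silhouettes(picture, name): "pixels" (400x640 bool, what is visible of it) and "box" ([left, top, right, bottom] in pixels, round what is visible of it).
- spot_point(picture, name): "centre" ([row, column] in pixels: a listed point, or the origin of a listed thing).
The state is a dict: "clock": time; "qpos": joint angles; "joint_vel": joint speeds; "joint_efforts": joint torques, N m; "tool_pos": TCP position; "tcp_rot": TCP orientation; "force": force on the tool from outside, world axes, zero at the start; "moment": the same for the moment, N m; "opening": finger opening in m.
Only numpy, scipy, OpenCV 4.12 (cv2) and the standard library are available. Lean on these libraries where they do the work, as an engineer would, in place of code of your own. Each camera call takes 0.05 s, during which the arm holds its last target. There are 200 camera calls.

## Working session

There is one attempt and no reset: what is moved stays moved. The work goes in short steps, Python scripts to look and compute and a shell command to move; the robot and the scene stay as the last step left them, time stands still between calls to the robot, and variables do not carry over. Pictures are saved under pics/ and viewed, about 8 in all and at most 12, crops included, and the job is handed in when it is done.

```bash
mkdir -p pics; cat > h.py <<'E'
import numpy as np, cv2
from bench import status, camera, ctrl, spot_in, silhouettes, spot_point
from scipy.spatial.transform import Rotation as R
def tcp():
    o=status.get_obs(); w,x,y,z=o["tcp_rot"]; T=np.eye(4); T[:3,:3]=R.from_quat([x,y,z,w]).as_matrix(); T[:3,3]=o["tool_pos"]; return T
def shot(n):
    B=tcp(); c=camera(n)
    if "T" not in c: c["TW"]=B@np.array(c["tool_from_camera"])
    else: c["TW"]=np.array(c["T"])
    return c
def K(c): return 200/np.tan(np.radians(c["vertical_fov"])/2)
def ray(c,row,col):
    f=K(c); d=c["TW"][:3,:3]@np.array([(col-c["cx"])/f,(row-c["cy"])/f,1.]); return c["TW"][:3,3],d/np.linalg.norm(d)
def atz(c,row,col,z):
    o,d=ray(c,row,col); return o+d*(z-o[2])/d[2]
def tri(rays):
    A=sum(np.eye(3)-np.outer(d,d) for o,d in rays); b=sum((np.eye(3)-np.outer(d,d))@o for o,d in rays); p=np.linalg.solve(A,b)
    return p,[round(float(np.linalg.norm((np.eye(3)-np.outer(d,d))@(p-o)))*1e3,1) for o,d in rays]
def proj(c,P):
    P=np.atleast_2d(P); q=(P-c["TW"][:3,3])@c["TW"][:3,:3]; f=K(c); return np.c_[c["cx"]+f*q[:,0]/q[:,2],c["cy"]+f*q[:,1]/q[:,2]]
def save(c,name): cv2.imwrite("pics/"+name,c["frame"][:,:,::-1])
E
python3 - <<'E'
from h import *
np.set_printoptions(precision=4,suppress=True)
o=status.get_obs(); print(o["clock"],o["tool_pos"],o["tcp_rot"],o["opening"]); print(tcp())
fs={}
for n in ["scene","side","wrist"]:
    c=shot(n); save(c,n+"0.png"); print(n,c["vertical_fov"],c["TW"][:3,3])
    for t in ["tray","tray_handle","rails_mid","caddy"]:
        for s in spot_point(c,t)[:2]:
            print(t,s["p"],s["centre"]); fs.setdefault(t,[]).append(ray(c,*s["centre"])) if s["p"]>.5 else 0
        for s in spot_in(c,t)[:2]: print("  box",t,s["p"],s["box"])
for t in fs:
    if len(fs[t])>1: print(t,tri(fs[t]))
cv2.imwrite("pics/a.png",np.vstack([cv2.imread("pics/scene0.png"),cv2.imread("pics/side0.png")])[:, :]) 
E
```

```text
0.0 [0.2048 0.5101 0.1673] [ 0.6942  0.1338  0.6944 -0.1346] 0.09377181707066745
[[-0.0005  0.3726  0.928   0.2048]
 [-0.0011  0.928  -0.3726  0.5101]
 [-1.     -0.0012 -0.0001  0.1673]
 [ 0.      0.      0.      1.    ]]
scene 52.50723043032868 [1.1464 0.4257 0.5926]
tray 0.84 [194.8, 283.2]
  box tray 0.64 [240.6, 165.1, 328.1, 218.2]
tray_handle 0.89 [170.1, 279.5]
  box tray_handle 0.69 [241.7, 164.6, 327.7, 219.8]
  box rails_mid 0.56 [324.7, 193.3, 491.8, 298.3]
caddy 0.98 [222.7, 225.9]
  box caddy 0.92 [192.4, 189.9, 266.0, 245.2]
side 50.866234688992364 [0.4088 0.5637 0.5652]
tray 0.81 [174.1, 378.2]
  box tray 0.93 [326.4, 139.8, 422.7, 210.0]
tray_handle 0.85 [147.1, 377.9]
  box tray_handle 0.87 [327.5, 134.3, 426.0, 209.4]
  box rails_mid 0.73 [167.5, 215.0, 362.3, 376.8]
caddy 0.64 [161.4, 304.4]
  box caddy 0.77 [268.3, 125.9, 330.3, 182.7]
wrist 71.148020823902 [0.1321 0.5396 0.3849]
tray (array([ 0.4491, -0.1938, -0.0087]), [1.5, 1.5])
tray_handle (array([ 0.4545, -0.1949,  0.0665]), [5.2, 5.2])
caddy (array([ 0.6265, -0.2279, -0.0158]), [6.8, 6.8])
```

View pics/scene0.png

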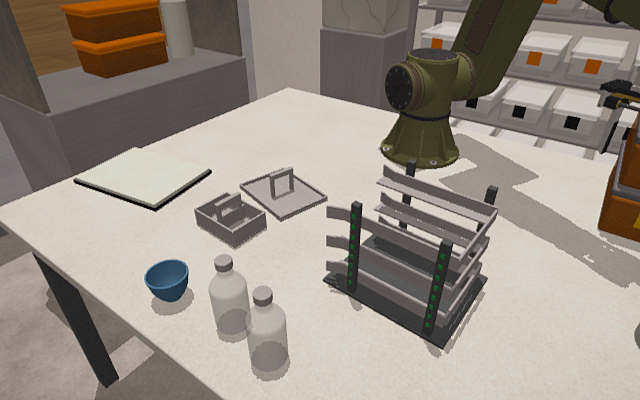

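View pics/side0.png

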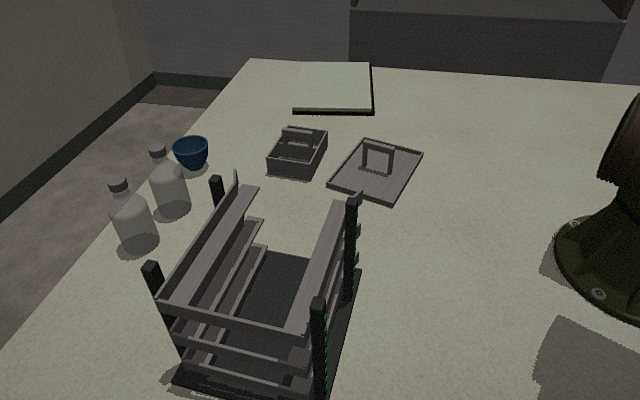

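The scene picture shows the tray at about (284,190) with the caddy left of it at (230,215). The rack's open front, with the flared rails, faces the tray: post tops are at (356,203), (447,240), (411,160) and (491,187). The side picture shows the back stops nearest the camera, with post tops at (216,177), (151,264), (352,196) and (318,298).

```bash
python3 - <<'E'
from h import *
np.set_printoptions(precision=4,suppress=True)
a=shot("scene"); b=shot("side")
for n,p,q in [("front+x",(356,203),(216,177)),("back+x",(447,240),(151,264)),("front-x",(411,160),(352,196)),("back-x",(491,187),(318,298))]:
    print(n,tri([ray(a,p[1],p[0]),ray(b,q[1],q[0])]),atz(a,p[1],p[0],.215),atz(b,q[1],q[0],.215))
for c,n in((a,"scene"),(b,"side")):
  for t in("tray","caddy"):
    s=silhouettes(c,t)[0]; m=s["pixels"].astype(np.uint8); print(n,t,s["p"],m.sum())
    k=max(cv2.findContours(m,0,2)[0],key=cv2.contourArea)
    print(cv2.approxPolyDP(cv2.convexHull(k),3,True)[:,0].tolist())
    for u,v in cv2.approxPolyDP(cv2.convexHull(k),3,True)[:,0]: print(atz(c,v,u,.007 if t=="tray" else .023)[:2],end=" ")
    print()
x=cv2.resize(a["frame"][150:350,320:500],None,fx=3,fy=3,interpolation=2); y=cv2.resize(b["frame"][165:400,140:390],None,fx=2.5,fy=2.5,interpolation=2)
cv2.imwrite("pics/r1.png",x[:,:,::-1]); cv2.imwrite("pics/r2.png",y[:,:,::-1])
E
```

```text
front+x (array([0.6519, 0.1474, 0.2112]), [0.1, 0.1]) [0.6569 0.1502 0.215 ] [0.6493 0.1517 0.215 ]
back+x (array([0.6597, 0.3085, 0.2125]), [0.2, 0.2]) [0.6628 0.3091 0.215 ] [0.6579 0.3106 0.215 ]
front-x (array([0.4613, 0.1578, 0.2149]), [1.8, 1.8]) [0.4642 0.1601 0.215 ] [0.4612 0.1553 0.215 ]
back-x (array([0.4705, 0.3167, 0.2126]), [0.9, 0.9]) [0.476  0.3183 0.215 ] [0.47   0.3173 0.215 ]
scene tray 0.93 2564
[[327, 199], [278, 219], [240, 184], [290, 167]]
[ 0.415  -0.0731] [ 0.5568 -0.1204] [ 0.4925 -0.3129] [ 0.3367 -0.2607] 
scene caddy 0.57 2579
[[224, 192], [238, 192], [265, 213], [266, 226], [235, 247], [196, 221], [194, 209]]
[ 0.5635 -0.2982] [ 0.5423 -0.2683] [ 0.5724 -0.147 ] [ 0.6099 -0.1103] [ 0.7047 -0.1149] [ 0.6907 -0.2579] [ 0.6606 -0.3008] 
side tray 0.89 4205
[[363, 137], [423, 153], [392, 207], [325, 185]]
[ 0.5006 -0.312 ] [ 0.3558 -0.2703] [ 0.4097 -0.0695] [ 0.5537 -0.1117] 
side caddy 0.82 2622
[[288, 125], [327, 131], [327, 146], [310, 180], [267, 170], [266, 155]]
[ 0.688  -0.3067] [ 0.5872 -0.2972] [ 0.5742 -0.2334] [ 0.5836 -0.1025] [ 0.6824 -0.1185] [ 0.7019 -0.1719]
```

View pics/r1.png

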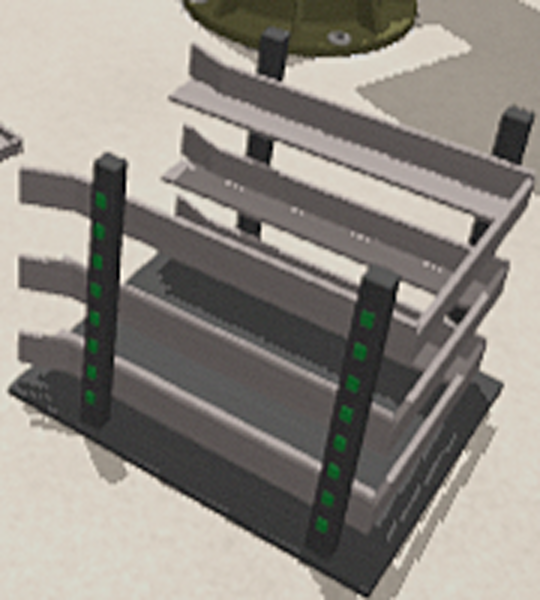

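View pics/r2.png

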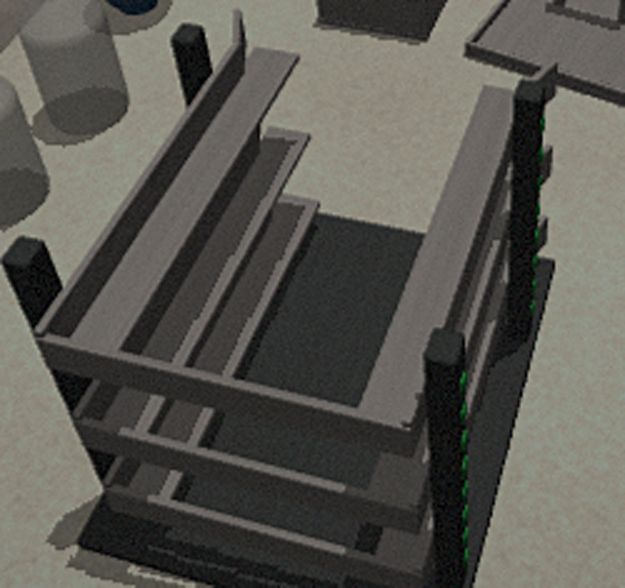

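```bash
cat > fit.py <<'E'
from h import *
from scipy.optimize import least_squares
np.set_printoptions(precision=4,suppress=True)
a=shot("scene"); b=shot("side")
S=lambda u,v:(320+u/3,150+v/3); D=lambda u,v:(140+u/2.5,165+v/2.5)
# (cam, pixel, local x, y-kind, level)
obs=[(a,S(163,178),-.058,'f',0),(a,S(168,97),-.058,'f',1),(b,D(310,135),.058,'f',0),(b,D(300,57),.058,'f',1),(b,D(318,203),.058,'f',2),(b,D(485,88),-.058,'f',1)]
def world(p,x,y,z):
    c,s=np.cos(p[2]),np.sin(p[2]); return np.array([p[0]+c*x-s*y,p[1]+s*x+c*y,z])
def res(p):
    r=[]
    for c,px,x,k,l in obs: r+=list(proj(c,world(p,x,0,p[3+l]))[0]-px)
    return np.array(r+[(p[2]+.054)/.005])
s=least_squares(res,[.56,.1,-.054,.13,.19,.06]); print(s.x, s.fun)
E
python3 fit.py
python3 - <<'E'
from h import *
a=shot("scene"); b=shot("side")
# back stops: scene crop far-right top corner, near corner ; side crop top edges
S=lambda u,v:(320+u/3,150+v/3); D=lambda u,v:(140+u/2.5,165+v/2.5)
for n,p,q in [("topstop -x",S(533,180),D(415,428)),("topstop +x",S(420,325),D(40,340)),("mid +x",S(400,412),D(80,420)),("low +x",S(372,490),D(107,488))]:
    print(n,tri([ray(a,p[1],p[0]),ray(b,q[1],q[0])]))
E
```

```text
[ 0.553   0.1012 -0.0539  0.0924  0.1589  0.0284] [-0.3125 -0.4086  0.3552  0.1752  0.1805  0.3013 -0.2514  0.0146  0.7517
 -0.1058 -0.6551 -0.1     0.0277]
topstop -x (array([0.47878404, 0.33919128, 0.17617809]), [0.7, 0.7])
topstop +x (array([0.64996297, 0.33148319, 0.18043047]), [1.2, 1.2])
mid +x (array([0.64737535, 0.3318525 , 0.11744748]), [1.1, 1.1])
low +x (array([0.64876838, 0.32992149, 0.05370272]), [3.4, 3.4])
```

Rack: origin ≈ (0.5605, 0.232), ledge z ≈ 0.0925, yaw ≈ -0.054. The ledge levels and the 0.19 m post spacing agree with the sizes given. The tray is near (0.452,-0.192), yaw ≈ -0.3. I'll move above it.

```bash
python3 -m jog '-4 -3 3 0 0 0; -8 -6 6 0 0 0; -12 -9.5 9 0 0 0; -13 -13.5 13 0 0 0; -13 -17.5 17 0 0 0' 1
python3 -m jog '0 -4.6 3.8 0 0 0; 0 -9.2 7.6 0 0 0; 0 -13.8 11.4 0 0 0; 0 -18.4 15.2 0 0 0; 0 -23 19 0 0 0'
python3 -m jog '0 -4.6 3.8 0 0 0; 0 -9.2 7.6 0 0 0; 0 -13.8 11.4 -0.08 0 0; 0 -15.3 12.8 -0.08 0 0; 0 -15.3 12.8 -0.08 0 0'
python3 - <<'E'
from h import *
np.set_printoptions(precision=4,suppress=True)
c=shot("wrist"); print(tcp()); save(c,"w1.png")
for t in("tray","tray_handle","caddy"):
    for s in spot_point(c,t)[:1]: print(t,s["p"],s["centre"],atz(c,*s["centre"],{"tray":.004,"tray_handle":.064,"caddy":0}[t]))
s=silhouettes(c,"tray")[0]; m=s["pixels"].astype(np.uint8); k=max(cv2.findContours(m,0,2)[0],key=cv2.contourArea)
r=cv2.approxPolyDP(cv2.convexHull(k),5,True)[:,0]; print(s["p"],r.tolist())
W=np.array([atz(c,v,u,.014)[:2] for u,v in r]); print(W)
k2=np.array([atz(c,v,u,.014)[:2] for u,v in k[:,0]],np.float32); print(cv2.minAreaRect(k2))
E
```

```text
clock: 2.48
tool_pos: [0.298, 0.2833, 0.2988]
tcp_rot: [0.695, 0.135, 0.694, -0.133]
force: [1.6, -0.7, -0.9]
opening: 0.0941
clock: 3.1
tool_pos: [0.3883, -0.0016, 0.2982]
tcp_rot: [0.695, 0.134, 0.694, -0.134]
force: [0.3, 0.8, -0.4]
opening: 0.094
clock: 3.72
tool_pos: [0.4499, -0.1896, 0.2974]
tcp_rot: [0.699, 0.107, 0.699, -0.107]
force: [-0.5, 0.2, 0.1]
opening: 0.0936
[[-0.0003  0.2981  0.9545  0.4498]
 [ 0.0004  0.9545 -0.2981 -0.1887]
 [-1.      0.0003 -0.0004  0.2977]
 [ 0.      0.      0.      1.    ]]
tray 0.71 [168.5, 316.0] [ 0.4573 -0.1965  0.004 ]
tray_handle 0.72 [171.3, 317.6] [ 0.4528 -0.1919  0.064 ]
caddy 0.59 [250.9, 341.8] [ 0.6336 -0.1976  0.    ]
0.81 [[374, 123], [372, 205], [267, 207], [262, 127]]
[[ 0.4099 -0.0763]
 [ 0.5528 -0.1166]
 [ 0.4977 -0.3056]
 [ 0.3584 -0.2635]]
((0.45560404658317566, -0.19123952090740204), (0.20183983445167542, 0.15296269953250885), 74.94725036621094)
```

View pics/w1.png

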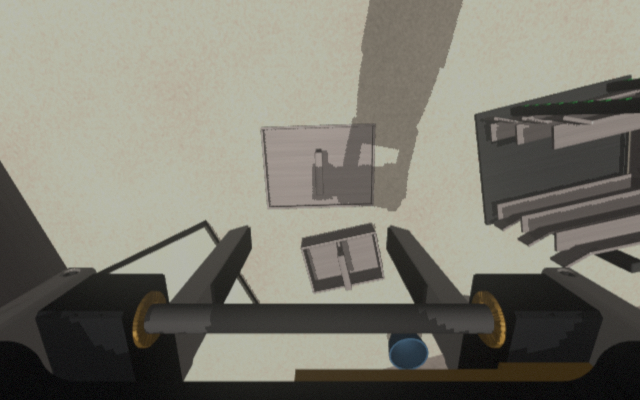

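The wrist picture shows the tray at columns 262–374, rows 123–207, with its handle at (319,173). Size and handle centre agree (202×153 mm, centre (0.455,-0.191), long axis at 75°). I'll go down and grip.

```bash
python3 -m jog '6 -0.1 0.5 -0.04 0 0; 12 -0.1 0.5 -0.04 0 0; 18 -0.1 0.5 -0.04 0 0; 23 -0.1 0.5 -0.04 0 0; 25.3 -0.1 0.5 -0.04 0 0' 1
python3 -m jog '0 0 0 0 0 0; 0 0 0 0 0 0; 0 0 0 0 0 0; 0 0 0 0 0 0; 0 0 0 0 0 0' 0
python3 - <<'E'
from h import *
c=shot("side"); o=status.get_obs(); print(o["opening"],o["force"],tcp()); print([ (s["p"],s["centre"]) for s in spot_point(c,"tray_handle")[:1]])
cv2.imwrite("pics/g.png",cv2.resize(c["frame"][60:240,240:480],None,fx=2,fy=2)[:,:,::-1])
E
```

```text
clock: 4.6
tool_pos: [0.4533, -0.1903, 0.0427]
tcp_rot: [0.7, 0.092, 0.702, -0.092]
force: [-0.5, 0.4, 0.5]
opening: 0.0937
clock: 5.22
tool_pos: [0.4545, -0.1918, 0.0452]
tcp_rot: [0.701, 0.092, 0.701, -0.092]
force: [-0.3, 0.7, -0.7]
opening: 0.0471
0.04293195500797497 [-0.42716022 -0.84789579 -0.47466179] [[ 3.72383730e-04  2.58812759e-01  9.65927439e-01  4.54457558e-01]
 [-1.93663659e-04  9.65927506e-01 -2.58812702e-01 -1.91749508e-01]
 [-9.99999912e-01 -9.06874026e-05  4.09818313e-04  4.51000105e-02]
 [ 0.00000000e+00  0.00000000e+00  0.00000000e+00  1.00000000e+00]]
[(0.77, [146.2, 376.7])]
```

View pics/g.png

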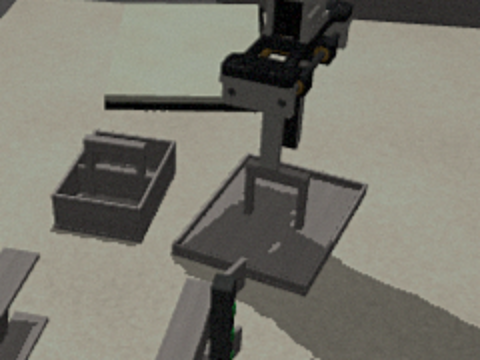

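The gripper is still closing. The picture shows the finger on the middle of the bar (crop 275,165; bar 250–307).

```bash
python3 -m jog '0 0 0 0 0 0; 0 0 0 0 0 0; 0 0 0 0 0 0; 0 0 0 0 0 0; 0 0 0 0 0 0' 0
python3 -m jog '0 0 0 0 0 0; 0 0 0 0 0 0; -0.5 0 0 0 0 0; -1.5 0 0 0 0 0; -3 0 0 0 0 0' 0
```

```text
clock: 5.95
tool_pos: [0.4544, -0.1917, 0.0448]
tcp_rot: [0.701, 0.092, 0.701, -0.092]
force: [-0.7, -0.1, -0.1]
opening: 0.0004
clock: 6.58
tool_pos: [0.4543, -0.1917, 0.0758]
tcp_rot: [0.701, 0.092, 0.701, -0.092]
force: [-0.4, 0.5, 0.3]
opening: 0.0006
```

The fingers closed on nothing, so I'll look.

```bash
python3 - <<'E'
from h import *
c=shot("side"); a=shot("scene"); w=shot("wrist"); P=[]
B=tcp(); print(B[:3,3])
for n,k in(("side",c),("scene",a),("wrist",w)):
    s=spot_point(k,"tray_handle")[:1]; print(n,[(x["p"],x["centre"],atz(k,*x["centre"],.064)) for x in s], proj(k,B[:3,3]), proj(k,B[:3,3]-.019*B[:3,0]))
A=[cv2.resize(c["frame"][90:220,310:450],None,fx=2.8,fy=2.8),cv2.resize(a["frame"][100:230,230:370],None,fx=2.8,fy=2.8)]
cv2.imwrite("pics/g2.png",np.hstack(A)[:,:,::-1])
E
```

```text
[ 0.45487288 -0.19194493  0.07594952]
side [(0.7, [147.6, 376.6], array([ 0.45745242, -0.18691602,  0.064     ]))] [[378.50278703 141.66577074]] [[379.20140298 133.93376271]]
scene [(0.6, [172.6, 280.3], array([ 0.45377821, -0.19565921,  0.064     ]))] [[280.86956847 169.18085002]] [[280.47917757 162.71678824]]
wrist [(0.75, [210.9, 318.8], array([ 0.45368169, -0.1914625 ,  0.064     ]))] [[318.61583426 216.98452166]] [[318.62390044 225.43769483]]
```

View pics/g2.png

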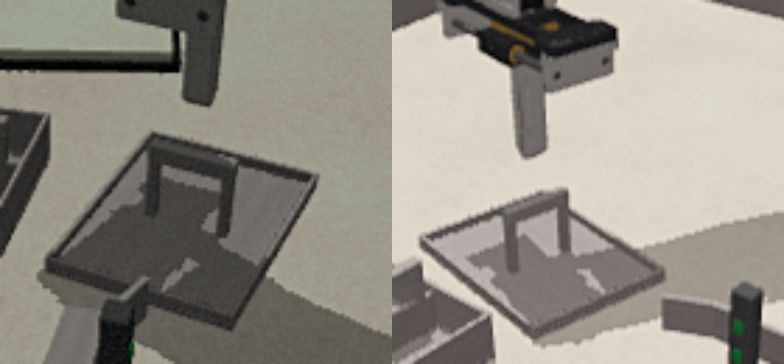

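The fingers are shut above the bar. The visible tips are at about side (381,127) and scene (279,155), while the reported TCP projects to (378,142) and (281,169). I'll triangulate both the tips and the bar.

```bash
python3 - <<'E'
from h import *
np.set_printoptions(precision=4,suppress=True)
c=shot("side"); a=shot("scene"); q=lambda u,v:(90+v/2.8,310+u/2.8); r=lambda u,v:(100+v/2.8,230+(u-392)/2.8)
print("tip",tri([ray(c,*q(199,104)),ray(a,*r(530,156))]), tcp()[:3,3])
for n,x,y in[("bar top caddy end",q(152,143),r(508,211)),("bar top other",q(237,159),r(565,192)),("corner near A",q(232,328),r(663,272)),("corner B",q(45,268),r(535,335))]: print(n,tri([ray(c,*x),ray(a,*y)]))
o=status.get_obs(); print(o["qpos"])
E
```

```text
tip (array([ 0.4522, -0.1961,  0.111 ]), [1.7, 1.7]) [ 0.4542 -0.1916  0.0745]
bar top caddy end (array([ 0.4854, -0.1982,  0.0698]), [0.0, 0.0])
bar top other (array([ 0.4207, -0.185 ,  0.068 ]), [3.4, 3.4])
corner near A (array([ 0.4076, -0.0773,  0.0041]), [3.0, 3.0])
corner B (array([ 0.5519, -0.1146,  0.0038]), [0.7, 0.7])
[-0.4736  0.2771  1.7832  0.      1.082  -1.7825]
```

The bar is where I expected: triangulated top at z≈0.069, centre (0.453,-0.192). The real finger tips sit about 36 mm higher than the reported TCP. So I need a reported TCP z of about 0.010. That is safe under either reading, since the tips would still be above the 4 mm floor. I'll open and go down again.

```bash
python3 -m jog '0 0 0 0 0 0; 0 0 0 0 0 0; 0 0 0 0 0 0; 0 0 0 0 0 0; 0 0 0 0 0 0' 1
python3 -m jog '0 0 0 0 0 0; 0 0 0 0 0 0; 0 0 0 0 0 0; 0 0 0 0 0 0; 0 0 0 0 0 0' 1
python3 -m jog '1.5 0.2 0 0 0 0; 3 0.2 0 0 0 0; 4.5 0.2 0 0 0 0; 5.5 0.2 0 0 0 0; 6 0.2 0 0 0 0' 1
python3 - <<'E'
from h import *
c=shot("side"); a=shot("scene"); B=tcp(); print(B[:3,3],status.get_obs()["force"])
A=[cv2.resize(c["frame"][90:220,310:450],None,fx=2.8,fy=2.8),cv2.resize(a["frame"][100:230,230:370],None,fx=2.8,fy=2.8)]
cv2.imwrite("pics/g3.png",np.hstack(A)[:,:,::-1])
E
```

```text
clock: 7.6
tool_pos: [0.4544, -0.1917, 0.0749]
tcp_rot: [0.701, 0.092, 0.701, -0.092]
force: [0.2, -0.5, -0.9]
opening: 0.0469
clock: 8.22
tool_pos: [0.4544, -0.1917, 0.0748]
tcp_rot: [0.701, 0.092, 0.701, -0.092]
force: [0.4, -0.4, 1.2]
opening: 0.0932
clock: 8.85
tool_pos: [0.4547, -0.1897, 0.014]
tcp_rot: [0.701, 0.092, 0.701, -0.092]
force: [-0.3, -0.3, 0.1]
opening: 0.0942
[ 0.45473491 -0.18971235  0.01443398] [-0.16461805  0.03471285 -0.15805146]
```

View pics/g3.png

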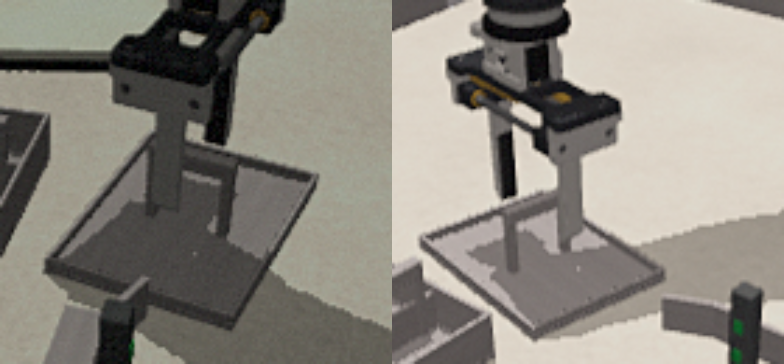

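The picture shows both fingers straddling the bar: near tip at crop (165,210) side and (570,250) scene, far tip at (215,140) and (505,195). I'll check the height with a quick triangulation.

```bash
python3 - <<'E'
from h import *
np.set_printoptions(precision=4,suppress=True)
c=shot("side"); a=shot("scene"); q=lambda u,v:(90+v/2.8,310+u/2.8); r=lambda u,v:(100+v/2.8,230+(u-392)/2.8)
n=tri([ray(c,*q(163,209)),ray(a,*r(570,250))]); f=tri([ray(c,*q(215,142)),ray(a,*r(506,197))]); print(n,f,(n[0]+f[0])/2)
E
python3 -m jog '0.5 0 0 0 0 0; 0.5 0 0 0 0 0; 0.5 0 0 0 0 0; 0.5 0 0 0 0 0; 0.5 0 0 0 0 0' 0
python3 -m jog '0 0 0 0 0 0; 0 0 0 0 0 0; 0 0 0 0 0 0; 0 0 0 0 0 0; 0 0 0 0 0 0' 0
python3 -m jog '0 0 0 0 0 0; 0 0 0 0 0 0; 0 0 0 0 0 0; 0 0 0 0 0 0; 0 0 0 0 0 0' 0
```

```text
(array([ 0.4696, -0.1418,  0.0448]), [4.5, 4.5]) (array([ 0.4398, -0.2423,  0.0486]), [0.4, 0.4]) [ 0.4547 -0.1921  0.0467]
clock: 9.68
tool_pos: [0.4549, -0.1898, 0.0099]
tcp_rot: [0.701, 0.092, 0.701, -0.092]
force: [-0.7, -0.3, 0.1]
opening: 0.0474
clock: 10.3
tool_pos: [0.4549, -0.1898, 0.0098]
tcp_rot: [0.701, 0.092, 0.701, -0.092]
force: [0.3, 0.5, -1.0]
opening: 0.012
clock: 10.92
tool_pos: [0.4549, -0.1898, 0.0099]
tcp_rot: [0.701, 0.092, 0.701, -0.092]
force: [-0.5, -1.1, -0.0]
opening: 0.0119
```

It's gripped: the opening is 12 mm, the bar's thickness. I'll lift and bring the tray in front of the rack.

```bash
python3 -m jog '-1 0 0 0 0 0; -3 0 0 0 0 0; -5.5 0 0 0 0 0; -8 1.5 0.4 0 0 0; -10.1 4.5 1.2 0 0 0'
python3 -m jog '0 3 0.8 -0.05 0 0; 0 6.5 1.6 -0.1 0 0; 0 10 2.6 -0.16 0 0; 0 12.5 3.2 -0.2 0 0; 0 13.5 3.5 -0.208 0 0'
python3 -m jog '0 0 0 0 0 0; 0 0 0 0 0 0; 0 0 0 0 0 0; 0 0 0 0 0 0; 0 0 0 0 0 0'
cat > chk.py <<'E'
from h import *
import sys
np.set_printoptions(precision=4,suppress=True)
c=shot("side"); a=shot("scene"); B=tcp(); print(B, status.get_obs()["opening"], status.get_obs()["force"])
t=[]
for k in(c,a):
    s=spot_point(k,"tray")[:1]; h=spot_point(k,"tray_handle")[:1]; print([(x["p"],x["centre"]) for x in s+h]); t.append((s,h))
for i in(0,1):
    if all(x[i] for x in t): print(["tray","handle"][i],tri([ray(k,*x[i][0]["centre"]) for k,x in zip((c,a),t)]))
A=[cv2.resize(c["frame"][120:370,150:400],(400,400)),cv2.resize(a["frame"][130:330,300:500],(400,400))]
cv2.imwrite("pics/"+sys.argv[1],np.hstack(A)[:,:,::-1])
E
python3 chk.py p1.png
```

```text
clock: 11.55
tool_pos: [0.4781, -0.1493, 0.1123]
tcp_rot: [0.701, 0.093, 0.701, -0.093]
force: [-0.1, -0.8, -3.9]
opening: 0.0114
clock: 12.18
tool_pos: [0.547, -0.0269, 0.111]
tcp_rot: [0.707, 0.019, 0.707, -0.018]
force: [0.1, -0.5, -3.3]
opening: 0.012
clock: 12.8
tool_pos: [0.5468, -0.0283, 0.1109]
tcp_rot: [0.707, 0.019, 0.707, -0.019]
force: [0.1, 0.4, -3.8]
opening: 0.0119
[[-0.      0.0539  0.9985  0.5468]
 [ 0.      0.9985 -0.0539 -0.0281]
 [-1.      0.     -0.      0.1108]
 [ 0.      0.      0.      1.    ]] 0.011814782620933608 [ 0.5639  0.4928 -4.3431]
[(0.92, [175.9, 317.8]), (0.67, [145.3, 318.6])]
[(0.74, [196.7, 311.4]), (0.61, [170.9, 309.0])]
tray (array([ 0.5474, -0.0235,  0.1014]), [1.9, 1.9])
handle (array([ 0.5461, -0.0298,  0.1637]), [2.2, 2.2])
```

View pics/p1.png

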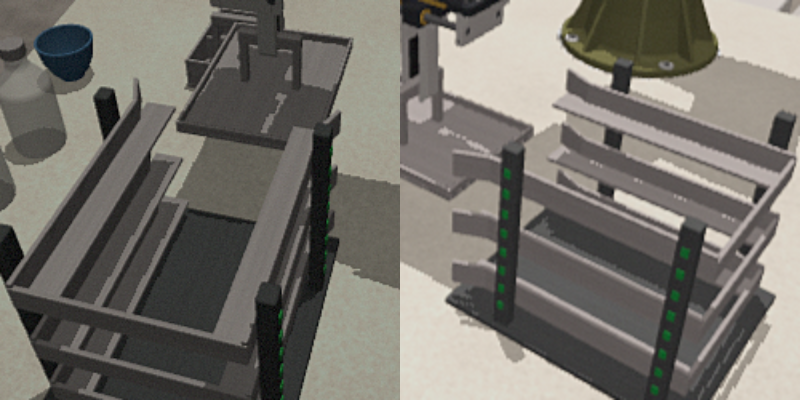

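The tray hangs level at z≈0.101 (triangulated 0.1014, 0.1637-0.064), about 8 mm over the ledge height and aligned with the bay. The picture shows it in front of the flares (left panel, rows 20–140). I'll insert partway and check.

```bash
python3 -m jog '0 1.5 0 0 0 0; 0 3.5 0 0 0 0; 0 5.5 0 0 0 0; 0 7 0 0 0 0; 0 8 0 0 0 0'
python3 -m jog '0 0.5 0 0 0 0; 0 1.5 0 0 0 0; 0 2.5 0 0 0 0; 0 3.5 0 0 0 0; 0 4 0 0 0 0'
python3 chk.py p2.png
```

```text
clock: 13.72
tool_pos: [0.5512, 0.0531, 0.1108]
tcp_rot: [0.707, 0.019, 0.707, -0.019]
force: [0.4, 0.1, -3.4]
opening: 0.0119
clock: 14.35
tool_pos: [0.5533, 0.0925, 0.1108]
tcp_rot: [0.707, 0.019, 0.707, -0.019]
force: [0.9, -0.2, -3.8]
opening: 0.0115
[[-0.      0.0532  0.9986  0.5533]
 [-0.      0.9986 -0.0532  0.0923]
 [-1.     -0.     -0.      0.1108]
 [ 0.      0.      0.      1.    ]] 0.011637449575120404 [-0.0849  0.1257 -4.795 ]
[(0.88, [218.8, 297.8]), (0.58, [186.1, 297.2])]
[(0.91, [216.8, 355.1]), (0.67, [188.1, 355.4])]
tray (array([0.5546, 0.0932, 0.1009]), [1.1, 1.1])
handle (array([0.5528, 0.0896, 0.1672]), [2.1, 2.1])
```

View pics/p2.png

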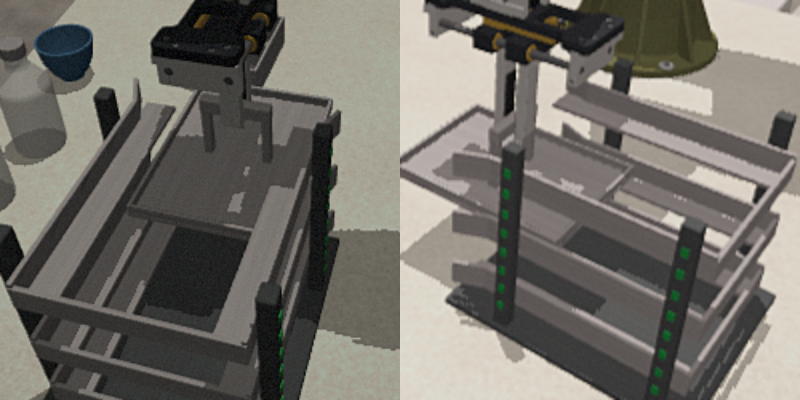

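The tray is entering the middle bay between the upper and middle ledges (left panel, front edge at row ~210) with no contact force. I'll continue.

```bash
python3 -m jog '0 1.5 0 0 0 0; 0 3.5 0 0 0 0; 0 5.5 0 0 0 0; 0 7.2 0 0 0 0; 0 8.5 0 0 0 0'
python3 -m jog '0 1 0 0 0 0; 0 2 0 0 0 0; 0 3 0 0 0 0; 0 4 0 0 0 0; 0 4.5 0 0 0 0'
python3 -m jog '0.2 0 0 0 0 0; 0.4 0 0 0 0 0; 0.5 0 0 0 0 0; 0.6 0 0 0 0 0; 0.6 0 0 0 0 0'
```

```text
clock: 15.28
tool_pos: [0.5578, 0.178, 0.1107]
tcp_rot: [0.707, 0.019, 0.707, -0.019]
force: [1.1, 0.3, -3.7]
opening: 0.0118
clock: 15.9
tool_pos: [0.5603, 0.2222, 0.1108]
tcp_rot: [0.707, 0.019, 0.707, -0.019]
force: [-0.6, 0.1, -3.8]
opening: 0.0116
clock: 16.52
tool_pos: [0.5603, 0.2215, 0.1048]
tcp_rot: [0.707, 0.019, 0.707, -0.019]
force: [-0.7, 0.1, -4.0]
opening: 0.0117
```

Next I'll lower in small steps until the ledge takes the load.

```bash
python3 -m jog '0.1 0 0 0 0 0; 0.2 0 0 0 0 0; 0.2 0 0 0 0 0; 0.2 0 0 0 0 0; 0.2 0 0 0 0 0'
python3 -m jog '0.05 0 0 0 0 0; 0.1 0 0 0 0 0; 0.1 0 0 0 0 0; 0.1 0 0 0 0 0; 0.1 0 0 0 0 0'
```

```text
clock: 17.15
tool_pos: [0.5605, 0.2216, 0.1044]
tcp_rot: [0.707, 0.019, 0.706, -0.019]
force: [-6.7, -2.4, 10.6]
opening: 0.0117
clock: 17.77
tool_pos: [0.5606, 0.2216, 0.1044]
tcp_rot: [0.708, 0.019, 0.706, -0.019]
force: [-10.4, -4.7, 18.4]
opening: 0.0119
```

Contact is at z 0.1044, so the ledge is at 0.0945. I'll ease off so the load is light, then push home.

```bash
python3 -m jog '-0.1 0 0 0 0 0; -0.2 0 0 0 0 0; -0.23 0.3 0 0 0 0; -0.23 0.6 0 0 0 0; -0.23 0.8 0 0 0 0'
python3 -m jog '0 0.1 0 0 0 0; 0 0.2 0 0 0 0; 0 0.3 0 0 0 0; 0 0.3 0 0 0 0; 0 0.3 0 0 0 0'
```

```text
clock: 18.4
tool_pos: [0.561, 0.2297, 0.1044]
tcp_rot: [0.707, 0.019, 0.707, -0.019]
force: [0.4, -4.5, 5.6]
opening: 0.012
clock: 19.02
tool_pos: [0.5611, 0.2325, 0.1045]
tcp_rot: [0.707, 0.019, 0.707, -0.019]
force: [0.0, -4.2, 5.2]
opening: 0.0117
```

```bash
python3 -m jog '0 0.1 0 0 0 0; 0 0.2 0 0 0 0; 0 0.3 0 0 0 0; 0 0.3 0 0 0 0; 0 0.3 0 0 0 0'
python3 -m jog '0 0.1 0 0 0 0; 0 0.2 0 0 0 0; 0 0.3 0 0 0 0; 0 0.3 0 0 0 0; 0 0.3 0 0 0 0'
```

```text
clock: 19.65
tool_pos: [0.5611, 0.2324, 0.1045]
tcp_rot: [0.706, 0.018, 0.707, -0.021]
force: [-5.4, -25.0, 10.7]
opening: 0.0116
clock: 20.27
tool_pos: [0.5611, 0.2325, 0.1049]
tcp_rot: [0.706, 0.016, 0.708, -0.023]
force: [-10.9, -42.9, 20.1]
opening: 0.0121
```

A firm stop at y = 0.2325 (43 N), where the picture measurement put it. I'll relieve the push, then release and check.

```bash
python3 -m jog '0 -0.2 0 0 0 0; 0 -0.4 0 0 0 0; 0 -0.55 0 0 0 0; 0 -0.55 0 0 0 0; 0 -0.55 0 0 0 0'
python3 -m jog '0 0 0 0 0 0; 0 0 0 0 0 0; 0 0 0 0 0 0; 0 0 0 0 0 0; 0 0 0 0 0 0' 0.6
python3 chk.py p3.png
```

```text
clock: 20.9
tool_pos: [0.5612, 0.2325, 0.1044]
tcp_rot: [0.707, 0.019, 0.707, -0.019]
force: [0.0, -7.8, 6.2]
opening: 0.0116
clock: 21.52
tool_pos: [0.5609, 0.2331, 0.1041]
tcp_rot: [0.707, 0.019, 0.707, -0.019]
force: [0.6, 0.6, 0.0]
opening: 0.0554
[[ 0.      0.0537  0.9986  0.5609]
 [ 0.0001  0.9986 -0.0537  0.2331]
 [-1.      0.0001  0.      0.1041]
 [ 0.      0.      0.      1.    ]] 0.05582185899780088 [-0.5321 -0.5389  0.6757]
[(0.68, [291.2, 267.4]), (0.94, [257.6, 263.8])]
[(0.61, [247.0, 416.8]), (0.96, [217.9, 421.8])]
tray (array([0.5615, 0.2338, 0.0938]), [1.1, 1.1])
handle (array([0.5601, 0.2328, 0.1612]), [0.3, 0.3])
```

View pics/p3.png

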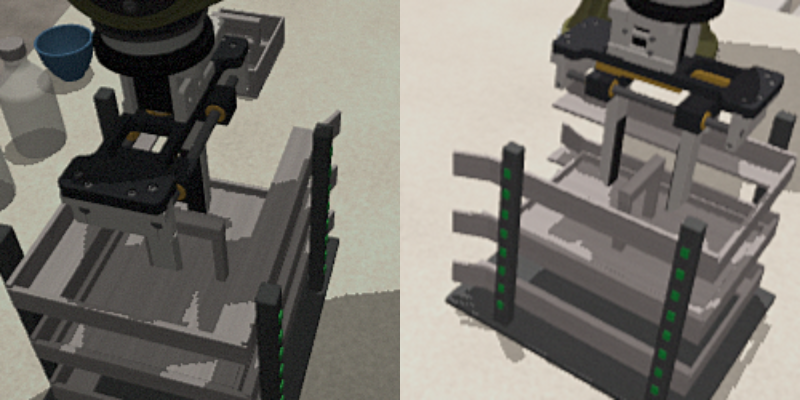

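The picture shows the tray in the middle bay with the fingers open on either side of the bar. I'll rise clear and check.

```bash
python3 -m jog '-1 0 0 0 0 0; -4 0 0 0 0 0; -8 0 0 0 0 0; -12 0 0 0 0 0; -16 0 0 0 0 0'
python3 -m jog '-2 -4 -3 0 0 0; -4 -8 -6 0 0 0; -4 -12 -9 0 0 0; -4 -16 -12 0 0 0; -4 -20 -15 0 0 0'
python3 -m jog '0 -1 0 0 0 0; 0 -1 0 0 0 0; 0 -1 0 0 0 0; 0 -1 0 0 0 0; 0 -1 0 0 0 0'
python3 chk.py p4.png
```

```text
clock: 22.45
tool_pos: [0.5607, 0.233, 0.2664]
tcp_rot: [0.707, 0.019, 0.707, -0.019]
force: [-0.2, -0.5, -0.6]
opening: 0.0561
clock: 23.08
tool_pos: [0.3991, 0.0404, 0.3049]
tcp_rot: [0.707, 0.019, 0.706, -0.019]
force: [0.8, -0.1, 0.3]
opening: 0.0564
clock: 23.7
tool_pos: [0.4, 0.0318, 0.304]
tcp_rot: [0.707, 0.019, 0.707, -0.019]
force: [-0.2, 0.2, 0.4]
opening: 0.0566
[[-0.0004  0.0533  0.9986  0.3999]
 [ 0.      0.9986 -0.0533  0.0316]
 [-1.     -0.     -0.0004  0.304 ]
 [ 0.      0.      0.      1.    ]] 0.05651558178720409 [ 0.1896  0.474  -0.1033]
[(0.62, [292.7, 268.3]), (0.68, [255.6, 264.3])]
[(0.63, [247.1, 416.6]), (0.58, [217.6, 421.4])]
tray (array([0.5602, 0.2336, 0.0918]), [1.8, 1.8])
handle (array([0.5601, 0.2314, 0.1622]), [0.5, 0.5])
```

View pics/p4.png

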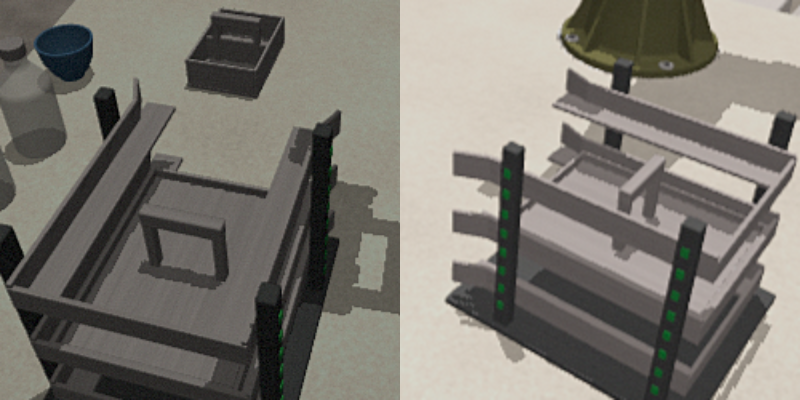

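The tray is fully in on the middle pair and level, its back edge against the stop. The caddy hasn't moved and the arm is clear.

```bash
python3 -c "from bench import ctrl; print(ctrl.job_done())"
```

```text
the job is handed in; nothing more can be done
None
```

The tray is home on the middle rail pair, released, with the arm about 0.25 m away. I handed the job in at about 24 s of the 48 s allowed.

- **First grasp missed:** the fingers closed on nothing. The pictures showed the real finger tips about 36 mm higher than the reported TCP. I measured the bar and tips again and went lower. The second grasp closed at 12 mm, the bar's thickness. I did not find the cause of the offset.
- **Insertion:** I slid the tray in about 8 mm above the ledges, with no sign of contact. It touched the ledges with the underside at about z = 0.0945 m, against 0.0925 m measured from the pictures. I then pushed it along the ledges to a firm stop at y = 0.2325 m, where the force rose to 43 N along the slide. That matches the 0.232 m estimated beforehand.
- **Wrist force:** the highest I read was about 49 N in total, against the 120 N limit.
- **Last checks:** after release the tray origin triangulated to (0.560, 0.234, 0.092) and the handle to (0.560, 0.231, 0.162). Both are within about 3 mm of home. The last picture shows the tray level in the middle bay against the back stop, and the caddy where it was. The force on the gripper is near zero. No final check disagreed.

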